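Stack and latch an egg frame

TASK

The empty steel egg frame is draining on the sloping rack. Lift it off by its handle, turn it level and lower it onto the frame of eggs so that all four corner posts go fully home in the sockets - set it down gently, do not drop it - then swing the turn latch all the way over its rim to lock the stack and let go. Leave the jar, the basket and the egg tray where they stand.

Things in the scene. Friction and masses are not known exactly. Their poses are not given: they have to be found in the camera images.
- tier_grip (a point): Centre of the flat handle plate over the middle of the loose, empty upper frame: 70 mm long (its x), 10 mm thick (its y), 26 mm tall, on two legs 30 mm either side of the middle. 117 mm above the foot ends, 50 mm above the top of the rim bar. z points up through the frame; at the start z leans 30 degrees from vertical towards the frame's -x side, roughly towards the robot.
- tier: The upper frame: rectangle of 12 mm steel bar, 156 (x) by 116 mm (y), 0.4 kg, with a 14 mm square post at each corner (centres 72 mm in x, 52 mm in y from the middle) reaching 55 mm below the bar; feet tapered to 10 mm over the last 7 mm. Same turned half round. Origin: its middle, level with the foot ends. At the start it stands on the drain rack.
- rack: Fixed green plastic drain rack, 170 by 160 mm, its board sloping 30 degrees and rising along its +x from 24 to 120 mm above the table; a lip along the low edge stands 18 mm above the board and stops the frame's feet. Origin on the table under its middle, axes level.
- lower: Fixed lower steel frame full of brown eggs (tops 79 mm above the table), 166 by 126 mm. At each corner (72 mm in x, 52 mm in y from the middle) an upright square socket, 18 mm wide inside, 24 mm deep, floor 60 mm above the table, with a flared mouth about 30 mm wide, rim 93 mm above the table. Origin on the table under its middle.
- seat (a point): Point fixed to the lower frame, 177 mm above the table over its middle: where tier_grip is when the upper frame is fully home, handle along x (either way round), z up. The upper frame's rim top is then 127 mm above the table.
- pivot (a point): Point on the upright axis of the turn latch, fixed to the lower frame 108 mm from its middle on its -x side, 165 mm above the table. Its axes are parallel to those of seat.
- latch_pin (a point): Grip point of the latch, 165 mm above the table, on the axis of an upright round steel pin, 14 mm in diameter, standing on the latch tongue 38 mm from the pivot. Pin top 179 mm, tongue top 139 mm above the table. The tongue is 18 mm wide, 8 mm thick, reaches 58 mm from the pivot and passes 4 mm over the rim of a seated upper frame.
- latch (a joint): Angle of the turn latch in rad, anticlockwise from above. 0: tongue points to the lower frame's -y, clear of the rim (open; starts between -0.6 and 0.05). 1.57, its stop: points to the lower frame's +x, over the rim (locked). Range -0.7 to 1.57. Turns about pivot against light friction (about 2 N at the pin) and stays where it is left.
- jar: Closed glass jar, 70 mm across, 110 mm tall; leave alone. Origin at its underside.
- basket: Navy open basket with sachets, 190 by 130 by 60 mm; leave alone. Origin at its underside.
- pulp_tray: Grey pulp tray with eggs, 200 by 200 mm, about 70 mm high; leave alone. Origin at its underside.
Not all that is in view belongs to the job. What is shaped like the tier but orange is not meant.

How it is judged:
By the outcome, as a careful person would: the job done as asked, in the order asked, and still so for the second after the job is handed in, with the robot touching nothing.
It also fails if it takes over 67 s, if anything falls off the work surface, if the arm or the gripper's body presses on something with over 40 N, if the wrist force passes 120 N, or if a joint passes its speed limit or range.

ROBOT

A 6-joint arm with a two-finger parallel gripper is mounted at the origin on the work surface. World frame = base frame: x ahead of the robot, y to its left, z up, the work surface at z = 0. Lengths are in mm, angles in rad, forces in N, time in s.
With the tool pointing down it reaches from about 275 to 750 mm from the base axis. Payload 10.2 kg.
Tool frame: the origin (TCP) lies at the centre of the arm's flange, where the gripper is bolted on; the fingertips stand ctrl.tip_reach ahead of it and the grasp point (between the pads) lies 155 mm ahead of it (ctrl.tip_reach is the distance from the TCP to the fingertips, in mm); z points along the fingers, y is the direction in which the jaws open and shut (so a half turn about z gives the same grasp; the last joint's range is limited). The gripper opens to 85 mm and grips with 20 to 120 N. Pads are 22 mm wide; open, the fingers measure 114 mm over their backs; the gripper's body (76 mm by 85 mm) begins 54 mm behind the grasp point. The pads swing forward as they close: fully open they stand 13 mm farther back than shut.
Start: joints at [-1.554, 0.313, 1.498, -0, 1.331, -0.223], TCP at [124.678, -509.988, 404.694] pointing down, gripper open.
Joint ranges: [-2.94, 2.94], [-0.97, 2.17], [0.19, 2.56], [-1.23, 4.37], [0.02, 3.11], [-2.88, 2.88]. Speed limits (rad/s): [2.39, 2.39, 3.01, 3.14, 3.14, 3.14].

INTERFACE

Orientations are given as a unit quaternion [w, x, y, z].
In Python, from rig import ctrl, viewer gives the robot as it stands.
- The arm moves only by the tool drive_tool, never from a script. Its argument "rows" is a list that holds one entry, the list of rows, each a list of 6 numbers: the shift along the world's x, y, z normalised to -1 to 1, where 1 is 0.1 m, then the turn, a rotation vector about the world's x, y, z normalised to -1 to 1, where 1 is 90 degrees. A call has 1 to 10 rows; each row is the pose to reach, as a shift and turn from the pose measured when the call began; what a row does not reach only later rows make up. A row lasts 1/8 s, in which the tool goes at most 62.5 mm and 10.7 degrees, less where a joint would pass 70% of its speed; a pose out of reach is approached as far as the arm can. A call with a number of a shift or a turn outside -1 to 1 is refused whole. A call with a gripper value outside its range is refused whole. "fingers" is the opening, from -1 (shut) to 1 (fully open), set as the call begins (left out, the last holds). The fingers move at their own pace and stop on an object; "force" is the grip in N (left out, the last holds). Time passes only in rows, so rows that repeat a pose let the fingers close. It gives the time, the measured TCP pose, the force and the opening at its end, in the units of the state.
- ctrl.sense(): the state, without advancing time (a new reading comes with each control period).
- viewer.capture(name): name is "scene" or "side" or "wrist"; returns the picture (480x640x3 uint8, red, green, blue); there is no depth.
- viewer.calibration(name): a dict with "mtx" (3x3 intrinsics, pixels), "dist_coeffs" ([k1, k2, p1, p2, k3] as OpenCV has them; the pictures are not rectified), "extrinsics" (4x4, takes a point from camera to world coordinates). Camera axes: x right, y up, looking along -z (the intrinsics and any distortion apply to the point x, -y, -z); pixel columns grow to the right and rows downward; lengths in mm; the calibration is good to about 2 mm. A picture is of the moment at which its call begins: read the wrist's pose just before it. calibration takes no time and is no camera call; for the wrist camera it gives the pose at the moment of the call.
- ctrl.finish_job(): hands the job in, once; it reports no verdict.
The state is a dict: "time_s": time; "joints": joint angles; "dq": joint speeds; "tau": joint torques, N m; "eef_pos": TCP position; "ee_rot": TCP orientation; "force": force on the tool from outside, world axes, zero at the start; "wrist_torque": the same for the moment, N m; "grip_width": opening from 0.0 (shut) to 1.0 (fully open).
Only numpy, scipy, OpenCV 4.12 (cv2) and the standard library are available. Lean on these libraries where they do the work, as an engineer would, in place of code of your own. Each camera call takes 0.05 s, during which the arm holds its last target.

## Working session

There is one attempt and no reset: what is moved stays moved. The work goes in short steps, Python scripts to look and compute and a tool call to move; the robot and the scene stay as the last step left them, time stands still between calls to the robot, and variables do not carry over. Pictures are saved under pics/ and viewed, and the job is handed in when it is done.

Besides the shell and the picture viewer there is one more tool, called after "Emit:" as a command line: name --argument value ..., lists and objects as JSON in quotes. drive_tool: Moves the arm, as the interface text tells. Scaled input: -1 to 1 covers 0.1 m each way for a shift and 90 degrees each way for a turn. Its arguments: {"type":"object","properties":{"rows":{"type":"array","items":{"type":"array","items":{"type":"array","items":{"type":"number"}}}},"fingers":{"type":"number"},"force":{"type":"number"}},"required":["rows"]}

```bash
ls; mkdir -p pics; python3 - <<'E'
from rig import ctrl, viewer
import cv2
print(ctrl.sense(), ctrl.tip_reach)
for n in ["scene","side","wrist"]:
    c=viewer.calibration(n); print(n,c)
    cv2.imwrite(f"pics/{n}0.png",cv2.cvtColor(viewer.capture(n),cv2.COLOR_RGB2BGR))
E
```

```text
pics
{'time_s': 0.0, 'joints': array([-1.55439984e+00,  3.13455974e-01,  1.49840796e+00, -3.37357452e-05,
        1.33097251e+00, -2.23435178e-01]), 'dq': array([ 0.00072419, -0.00028301, -0.00015062, -0.0006469 ,  0.00032012,
        0.00053263]), 'tau': array([-7.18748906e-04, -4.12264788e+01, -2.59738630e+01, -2.46500749e-04,
        4.18260592e-03, -1.77246676e-06]), 'eef_pos': array([ 124.67511361, -509.95140654,  404.14283827]), 'ee_rot': array([-6.20258056e-04,  9.92818035e-01,  1.19632611e-01,  4.79682630e-05]), 'force': array([-0.2625026 , -0.54149444, -0.27350334]), 'wrist_torque': array([-0.06989967,  0.03129935,  0.01697185]), 'grip_width': 0.9958610471134586} 173.4
scene {'mtx': array([[480.56900106,   0.        , 315.63542909],
       [  0.        , 480.56900106, 237.77903165],
       [  0.        ,   0.        ,   1.        ]]), 'dist_coeffs': array([0.02974217, 0.        , 0.        , 0.        , 0.        ]), 'extrinsics': array([[-7.36097815e-01, -5.67244765e-01,  3.69314748e-01,
         9.79454364e+02],
       [ 6.76874234e-01, -6.15963468e-01,  4.03026397e-01,
  
[... 717 characters left out ...]
       [ 0.00000000e+00,  0.00000000e+00,  0.00000000e+00,
         1.00000000e+00]])}
wrist {'mtx': array([[423.70517685,   0.        , 318.294321  ],
       [  0.        , 423.70517685, 239.87034177],
       [  0.        ,   0.        ,   1.        ]]), 'dist_coeffs': array([-0.07826715,  0.        ,  0.        ,  0.        ,  0.        ]), 'extrinsics': array([[ 2.37132691e-01,  9.18672277e-01,  3.15926154e-01,
         2.05431220e+02],
       [-9.71477253e-01,  2.24182505e-01,  7.72926297e-02,
        -4.88993337e+02],
       [ 1.81479533e-04, -3.25243682e-01,  9.45630221e-01,
         3.73482695e+02],
       [ 0.00000000e+00,  0.00000000e+00,  0.00000000e+00,
         1.00000000e+00]])}
```

View pics/scene0.png

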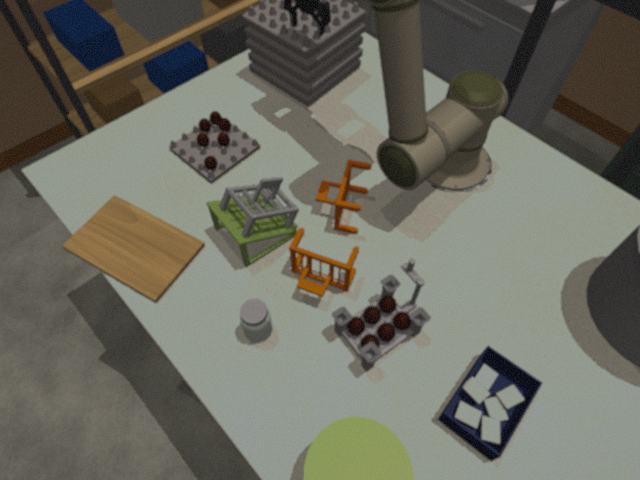

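View pics/side0.png

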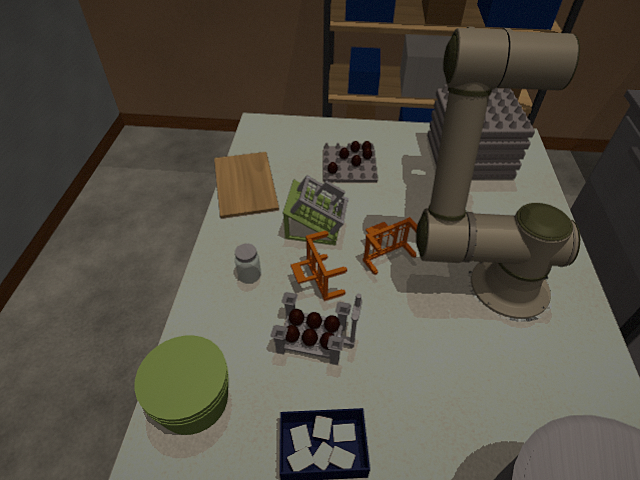

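View pics/wrist0.png

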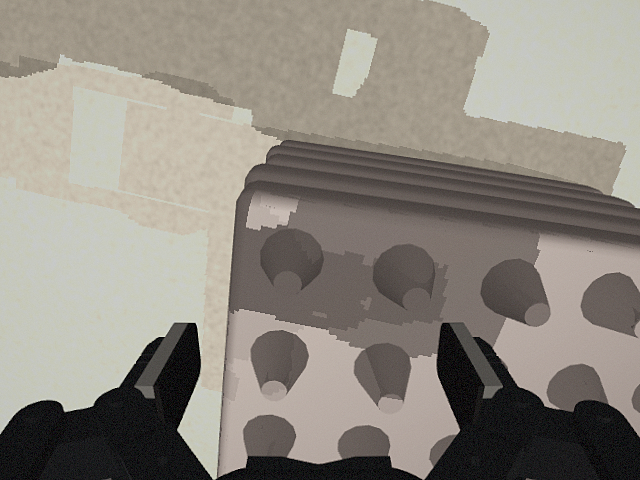

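```bash
python3 - <<'E'
import cv2
a=cv2.imread("pics/scene0.png")
def crop(n,a,x,y,w,h,s): cv2.imwrite(f"pics/{n}.png",cv2.resize(a[y:y+h,x:x+w],None,fx=s,fy=s,interpolation=cv2.INTER_CUBIC))
crop("c1",a,195,160,120,110,5)
crop("c2",a,320,250,125,120,5)
b=cv2.imread("pics/side0.png")
crop("c3",b,270,165,90,85,6)
crop("c4",b,265,280,110,90,6)
E
```

```text
(no output)
```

View pics/c1.png

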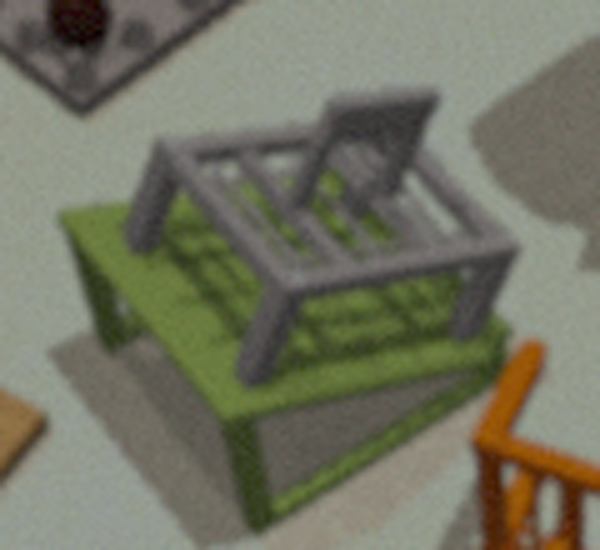

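View pics/c2.png

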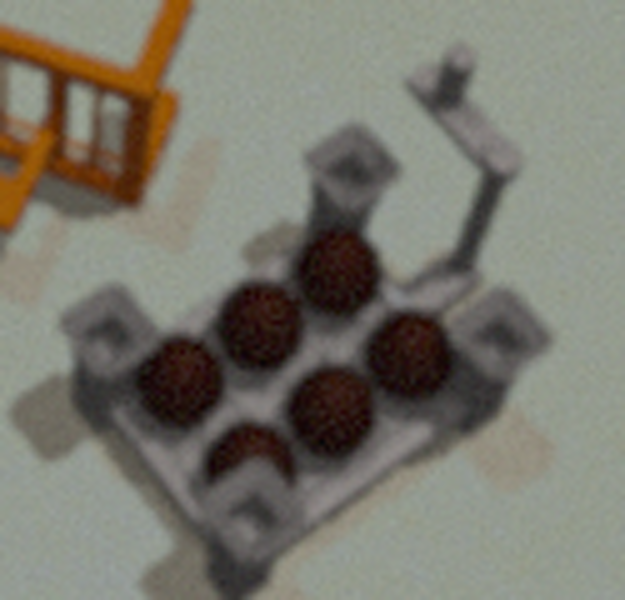

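View pics/c3.png

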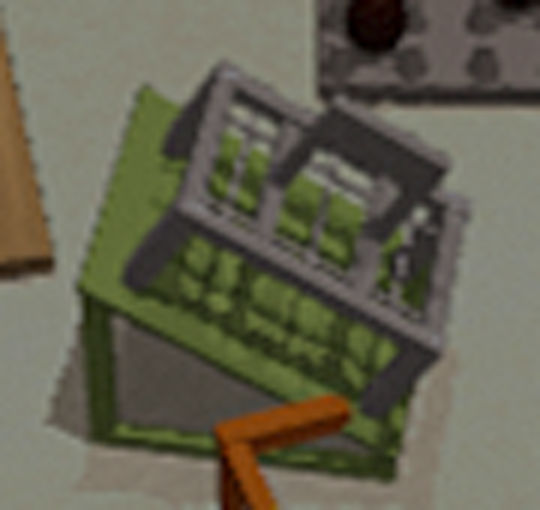

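View pics/c4.png

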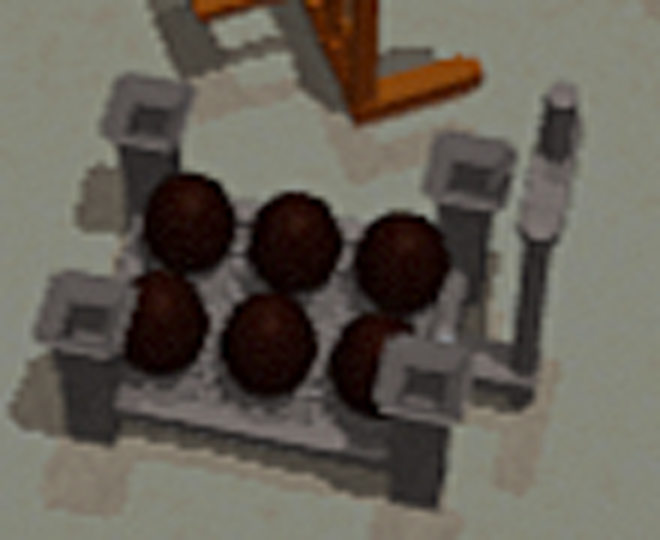

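```bash
cat > h.py <<'E'
import numpy as np, cv2
from scipy.optimize import least_squares
from scipy.spatial.transform import Rotation as R
def ray(c,uv):
    n=cv2.undistortPoints(np.array([[uv]],float),c["mtx"],c["dist_coeffs"])[0,0]
    E=np.array(c["extrinsics"]); d=E[:3,:3]@np.array([n[0],-n[1],-1]); return E[:3,3],d/np.linalg.norm(d)
def onz(c,uv,z):
    o,d=ray(c,uv); return o+d*(z-o[2])/d[2]
def proj(c,P):
    E=np.array(c["extrinsics"]); q=(np.atleast_2d(P)-E[:3,3])@E[:3,:3]; q=q*[1,-1,-1]
    return cv2.projectPoints(q,np.zeros(3),np.zeros(3),c["mtx"],c["dist_coeffs"])[0][:,0]
def tri(cs,uvs):
    A=np.zeros((3,3));b=np.zeros(3)
    for c,uv in zip(cs,uvs):
        o,d=ray(c,uv);M=np.eye(3)-np.outer(d,d);A+=M;b+=M@o
    return np.linalg.solve(A,b)
def q2R(q): return R.from_quat([q[1],q[2],q[3],q[0]])
E
python3 - <<'E'
from h import *
from rig import viewer
np.set_printoptions(precision=1,suppress=True)
S=viewer.calibration("scene");D=viewer.calibration("side")
s=[(227.4,188),(252,217),(298.4,209),(277,186),(261,179.4),(282.4,178.4)]
d=[(307,176.3),(300.3,199.5),(342.8,222.5),(347.8,199.2),(325.8,181.2),(344.5,192.5)]
T=np.array([tri([S,D],[a,b]) for a,b in zip(s,d)]);print(T)
m=np.array([[78,-58,67],[78,58,67],[-78,58,67],[-78,-58,67],[35,0,130],[-35,0,130]],float)
def Rt(yaw): return R.from_euler('z',yaw)*R.from_euler('y',-np.radians(30))
f=lambda p:np.r_[(proj(S,Rt(p[3]).apply(m)+p[:3])-s).ravel(),(proj(D,Rt(p[3]).apply(m)+p[:3])-d).ravel()]
r=least_squares(f,[*T.mean(0),0]);print(r.x,r.fun.reshape(2,-1,2));
print("grip",Rt(r.x[3]).apply([0,0,117])+r.x[:3], "yaw",np.degrees(r.x[3]))
s=[(390.4,283),(342,317),(371,352),(420,316)]
d=[(343.3,308.3),(289.7,298),(278.3,331.7),(335.8,343)]
for a,b in zip(s,d): print(onz(S,a,93),onz(D,b,93),tri([S,D],[a,b]))
m2=np.array([[-72,-52,93],[72,-52,93],[72,52,93],[-72,52,93]],float)
g=lambda p,cs=(0,1):np.r_[tuple((proj([S,D][i],R.from_euler('z',p[2]).apply(m2)+[p[0],p[1],0])-[s,d][i]).ravel() for i in cs)]
for cs in [(0,1),(0,),(1,)]:
    r=least_squares(g,[500,200,0],args=(cs,));print(r.x,np.degrees(r.x[2]),r.fun)
print("pin",tri([S,D],[(412,261),(358.8,295.5)]),onz(S,(412,261),179),onz(D,(358.8,295.5),179))
E
```

```text
[[ 627.7 -251.   162. ]
 [ 636.9 -141.2  161.3]
 [ 506.1 -124.    92.3]
 [ 497.4 -220.6   97.7]
 [ 564.4 -190.7  197.5]
 [ 506.8 -180.9  164.9]]
[ 599.6 -190.8   68.    -0.1] [[[-0.4 -0.5]
  [ 0.2  0.8]
  [ 0.7  1. ]
  [-2.7 -3.5]
  [ 0.6  1.2]
  [ 0.6  0.1]]

 [[ 0.3 -1.3]
  [-1.1  0.1]
  [ 0.1  1.8]
  [ 0.6 -0.1]
  [-0.2  0.3]
  [ 0.6  0.5]]]
grip [ 541.5 -184.8  169.3] yaw -5.908950844544399
[491.2 186.7  93. ] [488.  188.3  93. ] [488.2 184.9  87.5]
[635.6 171.3  93. ] [630.8 168.7  93. ] [632.6 168.4  89.2]
[646.4 272.1  93. ] [645.8 272.3  93. ] [646.  271.8  92. ]
[504.1 288.7  93. ] [501.1 291.   93. ] [501.2 287.7  87. ]
[567.9 229.7  -0.1] -6.952594382698781 [ 0.3 -0.2  0.2 -1.3  0.4 -0.   0.8  0.1 -0.8 -0.5 -0.9  0.1  0.   0.1
 -0.7 -0.4]
[569.3 229.6  -0.1] -6.501346798106265 [-0.4  0.  -0.3 -0.6  0.2  0.4  0.4  0.1]
[566.4 230.1  -0.1] -7.597678399185024 [-0.1 -0.1 -0.   0.1  0.4 -0.  -0.3  0. ]
pin [453.6 203.1 174.2] [456.9 205.  179. ] [453.4 205.8 179. ]
```

```bash
cat >> h.py <<'E'
def plan(pos,Rt):
    from rig import ctrl
    s=ctrl.sense(); Rc=q2R(s["ee_rot"])
    print("t",s["time_s"],"pos",s["eef_pos"],"f",s["force"],"w",s["grip_width"],"j",s["joints"])
    print("shift/100",np.round((np.array(pos)-s["eef_pos"])/100,3),"turn/90",np.round((Rt*Rc.inv()).as_rotvec()/(np.pi/2),4))
def toolR(xa,za):
    xa=np.array(xa,float);za=np.array(za,float);ya=np.cross(za,xa);ya/=np.linalg.norm(ya);return R.from_matrix(np.c_[np.cross(ya,za),ya,za])
E
python3 - <<'E'
from h import *
Rt=R.from_euler('z',-5.9,degrees=True)*R.from_euler('y',-30,degrees=True)
tx,ty,tz=Rt.as_matrix().T
g=np.array([541.5,-184.8,169.3])
plan(g+tz*255,toolR(tx,-tz))
E
```

```text
t 0.15 pos [ 124.67681273 -509.95006914  404.30215306] f [ 0.08550992 -0.4965438  -0.0983508 ] w 0.9995335131479446 j [-1.55440027e+00  3.13275616e-01  1.49823011e+00 -9.31756151e-06
  1.33100825e+00 -2.23413279e-01]
shift/100 [ 2.9    3.383 -0.142] turn/90 [ 0.0223 -0.3341 -0.2134]
```

Emit:
drive_tool --rows '[[[0.05, 0.06, 0.03, 0, 0, 0], [0.15, 0.18, 0.06, 0, 0, 0], [0.3, 0.35, 0.1, 0, 0, 0], [0.45, 0.52, 0.1, 0, 0, 0], [0.6, 0.7, 0.1, 0, 0, 0], [0.75, 0.85, 0.1, 0, 0, 0], [0.85, 0.97, 0.1, 0, 0, 0], [0.86, 1.0, 0.1, 0, 0, 0]]]'

```text
time_s: 1.15
eef_pos: [211.3, -409.1, 414.4]
ee_rot: [-0.0, 0.993, 0.12, 0.0]
force: [-0.4, -0.2, 0.7]
grip_width: 1.001
```

Emit:
drive_tool --rows '[[[0.1, 0.12, 0, 0, -0.02, -0.01], [0.3, 0.35, 0, 0.0, -0.06, -0.04], [0.5, 0.6, 0, 0.0, -0.1, -0.06], [0.7, 0.8, 0, 0.01, -0.13, -0.08], [0.9, 1.0, 0, 0.01, -0.16, -0.1], [1.0, 1.0, 0, 0.01, -0.17, -0.1]]]'

```text
time_s: 1.9
eef_pos: [312.1, -308.1, 414.5]
ee_rot: [0.008, 0.99, 0.042, 0.134]
force: [0.6, -0.5, -0.1]
grip_width: 1.003
```

Emit:
drive_tool --rows '[[[0.1, 0.12, 0, 0, -0.02, -0.01], [0.3, 0.35, -0.05, 0.0, -0.06, -0.04], [0.5, 0.6, -0.1, 0.0, -0.1, -0.06], [0.7, 0.8, -0.15, 0.01, -0.13, -0.08], [0.9, 1.0, -0.2, 0.01, -0.16, -0.1], [1.0, 1.0, -0.2, 0.01, -0.16, -0.1]]]'

```text
time_s: 2.65
eef_pos: [412.6, -207.1, 394.2]
ee_rot: [0.015, 0.966, -0.038, 0.256]
force: [-0.4, 0.4, -0.7]
grip_width: 0.999
```

```bash
python3 - <<'E'
from h import *
from rig import viewer
Rt=R.from_euler('z',-5.9,degrees=True)*R.from_euler('y',-30,degrees=True)
tx,ty,tz=Rt.as_matrix().T
g=np.array([541.5,-184.8,169.3])
plan(g+tz*255,toolR(tx,-tz))
cv2.imwrite("pics/w1.png",cv2.cvtColor(viewer.capture("wrist"),cv2.COLOR_RGB2BGR))
E
```

```text
t 2.65 pos [ 412.62014631 -207.08918071  394.23812579] f [-0.36107565  0.40042864 -0.73379269] w 0.9987811997293214 j [-0.77739236  0.10825096  1.81068358  0.42701885  0.85162802  0.64851375]
shift/100 [ 0.021  0.354 -0.041] turn/90 [ 0.0057 -0.0037 -0.0139]
```

View pics/w1.png

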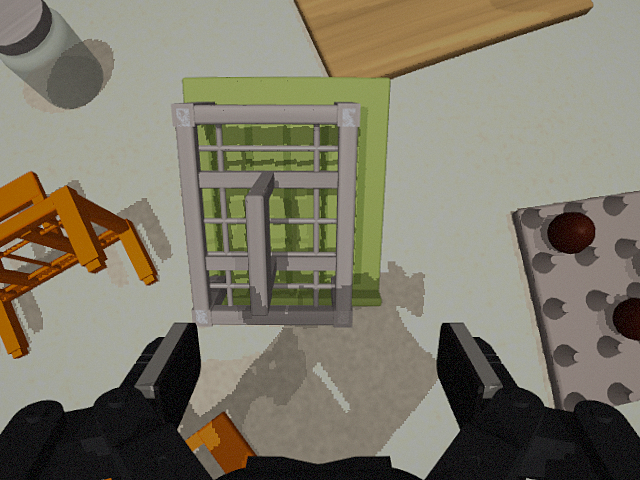

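```bash
python3 - <<'E'
import cv2
a=cv2.imread("pics/w1.png")
cv2.imwrite("pics/w1c.png",cv2.resize(a[85:345,160:380],None,fx=2.3,fy=2.3,interpolation=cv2.INTER_CUBIC))
E
```

```text
(no output)
```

View pics/w1c.png

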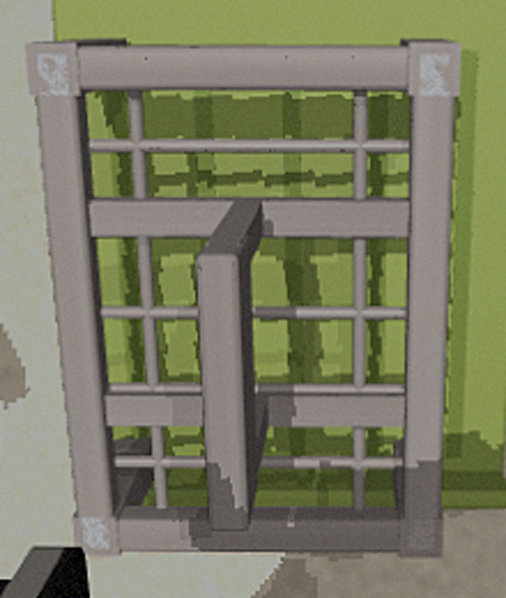

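```bash
python3 - <<'E'
from h import *
from rig import viewer,ctrl
np.set_printoptions(precision=2,suppress=True)
S=viewer.calibration("scene");D=viewer.calibration("side");W=viewer.calibration("wrist")
s=[(227.4,188),(252,217),(298.4,209),(261,179.4),(282.4,178.4)]
d=[(307,176.3),(300.3,199.5),(342.8,222.5),(325.8,181.2),(344.5,192.5)]
ms=np.array([[78,-58,67],[78,58,67],[-78,58,67],[35,0,130],[-35,0,130]],float)
md=ms
cr=np.array([(27,43),(461,42),(442,556),(75,553),(217,253),(230,526),(198,255),(237,252),(250,527),(210,525)])/2.3+[160,85]
mw=np.array([[79,59,67],[79,-59,67],[-79,-59,67],[-79,59,67],[35,0,130],[-35,0,130],[35,5,130],[35,-5,130],[-35,-5,130],[-35,5,130]],float)
def Rt(yaw,l=30): return R.from_euler('z',yaw)*R.from_euler('y',-np.radians(l))
def f(p,sd=.3,w=1,l=None):
    A=Rt(p[3],30 if l is None else p[4])
    return np.r_[w*(proj(W,A.apply(mw)+p[:3])-cr).ravel(), sd*(proj(S,A.apply(ms)+p[:3])-s).ravel(), sd*(proj(D,A.apply(md)+p[:3])-d).ravel()]
for kw in [dict(sd=.3),dict(sd=0),dict(sd=1,w=0),dict(sd=0,l=1)]:
    r=least_squares(f,[600,-190,68,-.1,30],kwargs=kw)
    A=Rt(r.x[3],r.x[4] if 'l' in kw else 30)
    print(kw,r.x,"grip",A.apply([0,0,117])+r.x[:3],"yaw",np.degrees(r.x[3]),'rms',np.sqrt(np.mean(r.fun**2)))
    if kw==dict(sd=.3): print(r.fun[:20].reshape(-1,2)); g=A.apply([0,0,117])+r.x[:3]; tx,ty,tz=A.as_matrix().T
plan(g+tz*255,toolR(tx,-tz));plan(g+tz*195,toolR(tx,-tz));plan(g+tz*155,toolR(tx,-tz))
E
```

```text
{'sd': 0.3} [ 600.59 -191.76   69.45   -0.08   30.  ] grip [ 542.29 -186.86  170.78] yaw -4.798765736110354 rms 0.6342476441514555
[[ 0.36 -0.22]
 [-0.73  0.43]
 [-0.74 -1.46]
 [ 1.13 -1.  ]
 [ 0.27 -0.4 ]
 [-0.14  1.18]
 [-1.16 -1.29]
 [ 1.27  0.07]
 [-0.08  0.8 ]
 [-0.2   1.56]]
{'sd': 0} [ 600.58 -191.77   69.5    -0.08   30.  ] grip [ 542.29 -186.87  170.82] yaw -4.800342557600805 rms 0.6177299009047315
{'sd': 1, 'w': 0} [ 599.4  -192.79   66.78   -0.08   30.  ] grip [ 541.1  -187.93  168.11] yaw -4.769220862736904 rms 0.41567154391444266
{'sd': 0, 'l': 1} [ 600.25 -191.72   69.27   -0.08   29.78] grip [ 542.34 -186.87  170.82] yaw -4.78189209822766 rms 0.6054263626853743
t 2.7 pos [ 413.13 -207.93  394.53] f [ 0.2  -0.59 -0.49] w 1.0004862509182204 j [-0.78  0.11  1.81  0.43  0.85  0.65]
shift/100 [ 0.02  0.32 -0.03] turn/90 [ 0.01 -0.   -0.  ]
t 2.7 pos [ 413.13 -207.93  394.53] f [ 0.2  -0.59 -0.49] w 1.0004862509182204 j [-0.78  0.11  1.81  0.43  0.85  0.65]
shift/100 [ 0.32  0.29 -0.55] turn/90 [ 0.01 -0.   -0.  ]
t 2.7 pos [ 413.13 -207.93  394.53] f [ 0.2  -0.59 -0.49] w 1.0004862509182204 j [-0.78  0.11  1.81  0.43  0.85  0.65]
shift/100 [ 0.52  0.28 -0.9 ] turn/90 [ 0.01 -0.   -0.  ]
```

Candidates in the first scene picture:
- Grey frame on the green rack, at (260,200).
- Orange frames at (340,195) and (325,270).
- Lower frame with the eggs and latch, at (380,325).

I choose the grey frame on the green rack. The close crop shows it with four posts and the handle plate at wrist (262,255).

Emit:
drive_tool --rows '[[[0, 0.1, -0.01, 0, 0, 0], [0.01, 0.25, -0.02, 0.0, 0, 0], [0.02, 0.32, -0.03, 0.01, 0, 0], [0.02, 0.32, -0.03, 0.01, 0, 0], [0.1, 0.31, -0.17, 0.01, 0, 0], [0.2, 0.3, -0.35, 0.01, 0, 0], [0.32, 0.29, -0.55, 0.01, 0, 0], [0.43, 0.29, -0.74, 0.01, 0, 0], [0.51, 0.28, -0.88, 0.01, 0, 0], [0.52, 0.28, -0.9, 0.01, 0, 0]]]' --fingers 0.2 --force 60

```text
time_s: 3.95
eef_pos: [465.4, -180.0, 303.3]
ee_rot: [0.007, 0.966, -0.04, 0.255]
force: [-0.1, -0.9, -0.0]
grip_width: 0.6
```

```bash
python3 - <<'E'
from h import *
from rig import viewer
np.set_printoptions(precision=3,suppress=True)
Rt=R.from_euler('z',-4.8,degrees=True)*R.from_euler('y',-30,degrees=True)
tx,ty,tz=Rt.as_matrix().T
g=np.array([542.3,-186.9,170.8])
plan(g+tz*155,toolR(tx,-tz))
cv2.imwrite("pics/w2.png",cv2.cvtColor(viewer.capture("wrist"),cv2.COLOR_RGB2BGR))
E
```

```text
t 3.95 pos [ 465.366 -180.047  303.304] f [-0.098 -0.873 -0.044] w 0.600092556646194 j [-0.65   0.302  1.833  0.484  0.62   0.661]
shift/100 [-0.003 -0.004  0.017] turn/90 [-0.004 -0.005 -0.002]
```

View pics/w2.png

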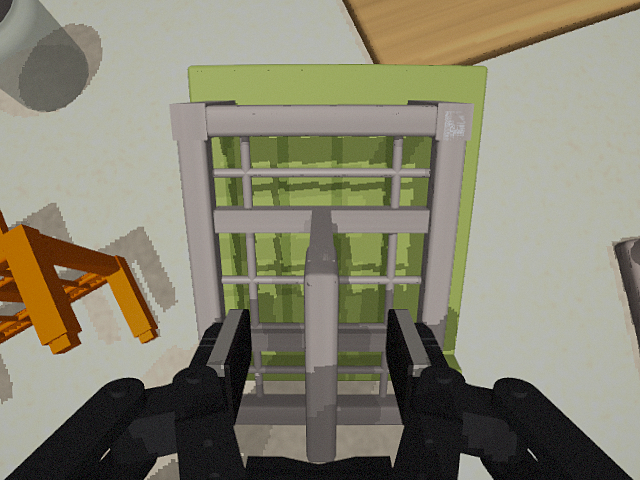

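The handle plate (column 320) sits midway between the pads (columns 243 and 392), so I'm closing.

Emit:
drive_tool --rows '[[[0, 0, 0, 0, 0, 0], [0, 0, 0, 0, 0, 0], [0, 0, 0, 0, 0, 0], [0, 0, 0, 0, 0, 0], [0, 0, 0, 0, 0, 0], [0, 0, 0, 0, 0, 0]]]' --fingers -1 --force 80

```text
time_s: 4.75
eef_pos: [465.2, -180.1, 304.4]
ee_rot: [0.008, 0.966, -0.04, 0.256]
force: [-4.4, 1.0, 5.9]
grip_width: 0.104
```

Emit:
drive_tool --rows '[[[-0.02, 0, 0.03, 0, 0, 0], [-0.05, 0, 0.09, 0, 0, 0], [-0.1, 0.01, 0.18, 0, 0, 0], [-0.17, 0.01, 0.3, 0, 0, 0], [-0.24, 0.02, 0.42, 0, 0, 0], [-0.3, 0.02, 0.55, 0, 0, 0], [-0.34, 0.03, 0.7, 0, 0, 0], [-0.36, 0.04, 0.85, 0, 0, 0], [-0.36, 0.05, 0.97, 0, 0, 0], [-0.36, 0.05, 1.0, 0, 0, 0]]]'

```text
time_s: 6.0
eef_pos: [429.4, -175.0, 405.2]
ee_rot: [0.008, 0.966, -0.04, 0.256]
force: [-0.4, -0.1, -5.3]
grip_width: 0.107
```

```bash
python3 - <<'E'
from h import *
from rig import viewer
np.set_printoptions(precision=3,suppress=True)
Z=np.array([0,0,-1.]); a=np.radians(-6.95)
plan([567.9,229.7,177+155+100],toolR([np.cos(a),np.sin(a),0],Z))
for n in ["wrist","side"]: cv2.imwrite(f"pics/{n}3.png",cv2.cvtColor(viewer.capture(n),cv2.COLOR_RGB2BGR))
E
```

```text
t 6.0 pos [ 429.35 -175.03  405.25] f [-0.367 -0.06  -5.256] w 0.10660313693110478 j [-0.694  0.1    1.79   0.391  0.856  0.761]
shift/100 [1.385 4.047 0.268] turn/90 [ 0.03   0.329 -0.024]
```

View pics/wrist3.png

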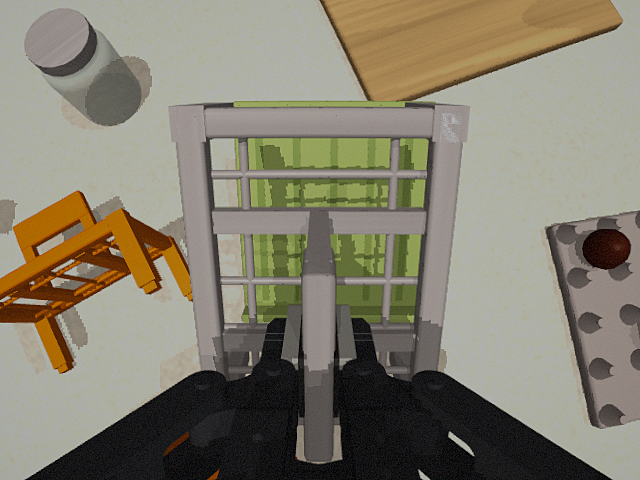

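View pics/side3.png

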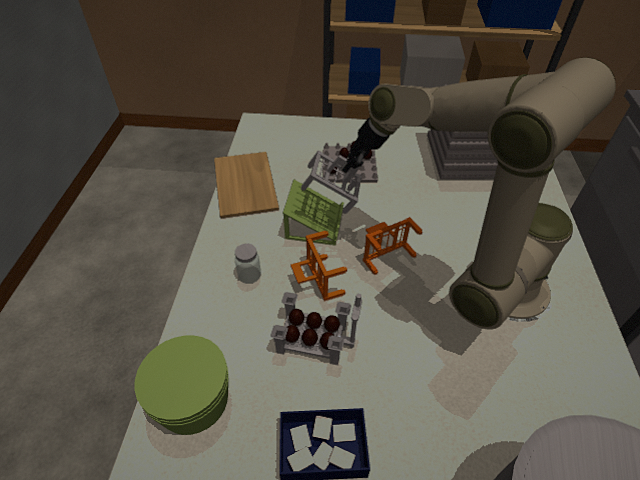

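Emit:
drive_tool --rows '[[[0.02, 0.05, 0.15, 0, 0.03, 0], [0.05, 0.12, 0.3, 0, 0.06, 0], [0.1, 0.22, 0.45, 0.01, 0.1, -0.01], [0.15, 0.35, 0.6, 0.01, 0.15, -0.01], [0.2, 0.5, 0.7, 0.02, 0.2, -0.01], [0.25, 0.65, 0.75, 0.02, 0.25, -0.02], [0.3, 0.8, 0.75, 0.03, 0.29, -0.02], [0.33, 0.92, 0.75, 0.03, 0.32, -0.02], [0.35, 1.0, 0.75, 0.03, 0.33, -0.02]]]'

```text
time_s: 7.22
eef_pos: [464.7, -74.6, 478.9]
ee_rot: [-0.001, 0.998, -0.057, -0.002]
force: [0.3, 0.4, -4.9]
grip_width: 0.102
```

Emit:
drive_tool --rows '[[[0.03, 0.1, 0, 0, 0, 0], [0.1, 0.25, 0, 0, 0, 0], [0.15, 0.4, 0, 0, 0, 0], [0.2, 0.55, 0, 0, 0, 0], [0.25, 0.7, 0, 0, 0, 0], [0.3, 0.85, 0, 0, 0, 0], [0.35, 1.0, 0, 0, 0, 0]]]'

```text
time_s: 8.1
eef_pos: [500.0, 26.4, 478.9]
ee_rot: [-0.001, 0.998, -0.057, -0.002]
force: [-0.1, -0.7, -4.5]
grip_width: 0.103
```

Emit:
drive_tool --rows '[[[0.05, 0.1, 0, 0, 0, 0], [0.1, 0.25, 0, 0, 0, 0], [0.15, 0.4, 0, 0, 0, 0], [0.2, 0.55, 0, 0, 0, 0], [0.25, 0.7, 0, 0, 0, 0], [0.3, 0.85, 0, 0, 0, 0], [0.35, 0.95, 0, 0, 0, 0], [0.35, 1.0, 0, 0, 0, 0]]]'

```text
time_s: 9.1
eef_pos: [535.3, 127.0, 478.6]
ee_rot: [-0.001, 0.998, -0.057, -0.002]
force: [0.8, 0.3, -5.4]
grip_width: 0.106
```

```bash
python3 - <<'E'
from h import *
from rig import viewer
np.set_printoptions(precision=3,suppress=True)
Z=np.array([0,0,-1.]); a=np.radians(-6.95)
plan([567.9,229.7,177+155+100],toolR([np.cos(a),np.sin(a),0],Z))
for n in ["wrist","side","scene"]: cv2.imwrite(f"pics/{n}4.png",cv2.cvtColor(viewer.capture(n),cv2.COLOR_RGB2BGR))
E
```

```text
t 9.1 pos [535.293 127.007 478.623] f [ 0.792  0.335 -5.386] w 0.10629768624196594 j [0.02  0.331 1.283 0.002 1.532 1.705]
shift/100 [ 0.326  1.027 -0.466] turn/90 [-0.001 -0.003 -0.004]
```

View pics/wrist4.png

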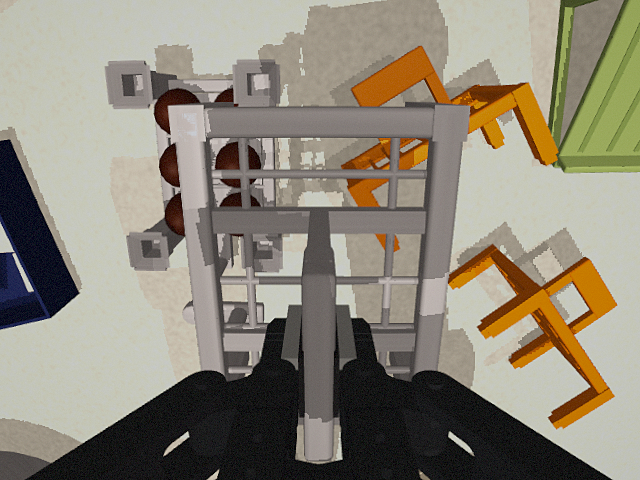

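View pics/scene4.png

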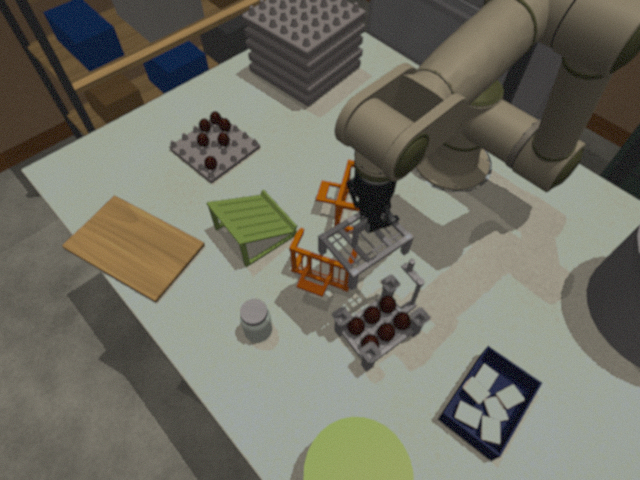

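```bash
python3 - <<'E'
import cv2
a=cv2.imread("pics/wrist4.png")
cv2.imwrite("pics/w4c.png",cv2.resize(a[50:330,90:290],None,fx=2.8,fy=2.1,interpolation=cv2.INTER_CUBIC))
cv2.imwrite("pics/w4d.png",cv2.resize(a[90:330,150:490],None,fx=2.3,fy=2.3,interpolation=cv2.INTER_CUBIC))
E
```

```text
(no output)
```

View pics/w4c.png

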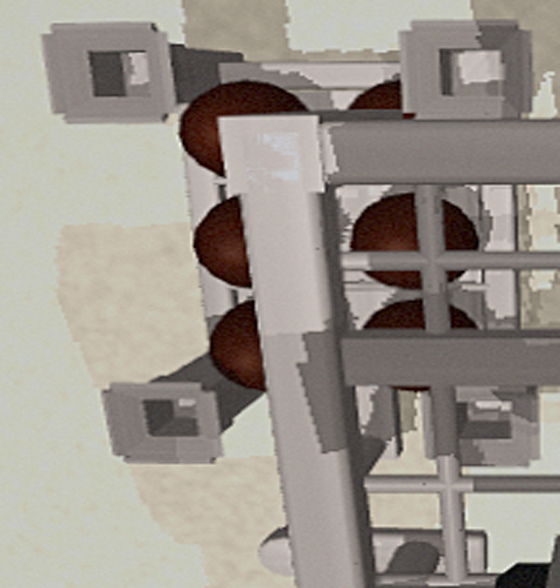

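View pics/w4d.png

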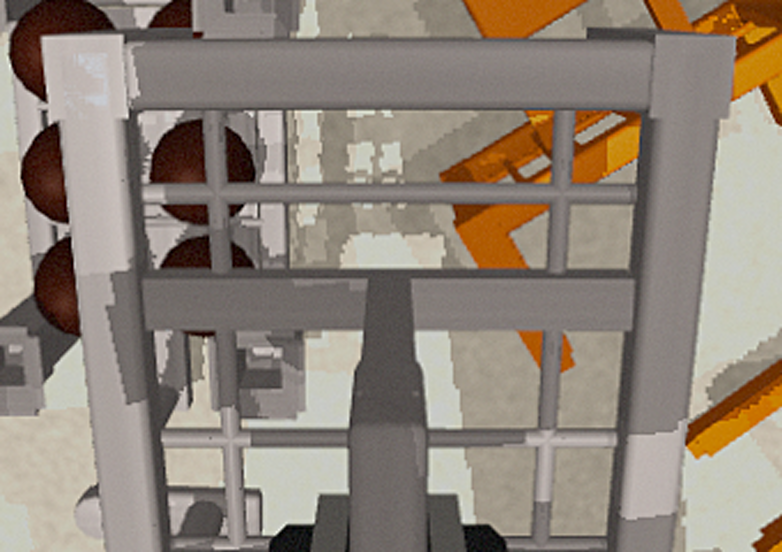

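```bash
python3 - <<'E'
from h import *
from rig import viewer,ctrl
np.set_printoptions(precision=2,suppress=True)
W=viewer.calibration("wrist")
w=np.array([(262.9,252.4),(256.8,82.4),(128.2,83.8),(148.2,251.4)])
m2=np.array([[-72,-52,93],[72,-52,93],[72,52,93],[-72,52,93]],float)
for ww in (np.array([.3,1,1,1]),np.array([0,1,1,1])):
    f=lambda p:((proj(W,R.from_euler('z',p[2]).apply(m2)+[p[0],p[1],0])-w)*ww[:,None]).ravel()
    r=least_squares(f,[568,230,-.12]);print("lower",r.x,np.degrees(r.x[2]),r.fun)
st=ctrl.sense();Rt=q2R(st["ee_rot"]);p0=st["eef_pos"]
tx=Rt.as_matrix()[:,0];print("tool yaw",np.degrees(np.arctan2(tx[1],tx[0])),"toolz",Rt.as_matrix()[:,2])
px=np.array([(168.3,105.7),(470.4,106.1),(302.6,275.7),(335.7,275.7),(205.7,141.3),(433.5,141)])
m=np.array([[79,59,67],[79,-59,67],[35,5,130],[35,-5,130],[65,45,67],[65,-45,67]],float)-[0,0,117]
def g(q):
    A=Rt*R.from_euler('x',180,degrees=True)*R.from_euler('zy',[q[4],q[3]])
    return (proj(W,A.apply(m)+p0+Rt.apply([q[0],q[1],155+q[2]]))-px).ravel()
r=least_squares(g,[0]*5);print("held: dx dy dz(along fingers) pitch yaw",r.x[:3],np.degrees(r.x[3:]),r.fun)
g2=lambda q:g([q[0],q[1],q[2],0,0])
r=least_squares(g2,[0]*3);print("no rot",r.x,r.fun)
# latch pin (top cap center) rough
E
```

```text
lower [566.68 226.13  -0.12] -7.027377415438175 [-0.15 -0.07 -0.24  0.11  0.19  0.05  0.12 -0.21]
lower [566.69 226.15  -0.12] -7.034398317702818 [-0.   -0.   -0.25  0.11  0.18  0.03  0.1  -0.21]
tool yaw -6.559708818421583 toolz [-0.  0. -1.]
held: dx dy dz(along fingers) pitch yaw [ 0.56 -0.52 -3.35] [-0.32 -0.13] [-0.41 -0.42 -0.07 -0.22 -0.97  0.04  2.02  0.08  0.27 -0.11 -1.3   0.59]
no rot [ 0.79 -0.41 -4.03] [-0.74  0.09  0.   -0.42 -0.93 -0.18  2.24 -0.22  0.01  0.36 -1.17  0.55]
```

Emit:
drive_tool --rows '[[[0.03, 0.1, 0, 0, 0, 0], [0.1, 0.25, 0, 0, 0, 0], [0.15, 0.4, 0, 0, 0, 0], [0.2, 0.6, -0.05, 0, 0, 0], [0.25, 0.8, -0.15, 0, 0, -0.005], [0.3, 0.92, -0.25, 0, 0, -0.005], [0.32, 0.98, -0.4, 0, 0, -0.005], [0.32, 1.0, -0.55, 0, 0, -0.005], [0.32, 1.0, -0.7, 0, 0, -0.005], [0.32, 1.0, -0.78, 0, 0, -0.005]]]'

```text
time_s: 10.5
eef_pos: [566.9, 226.0, 399.7]
ee_rot: [-0.001, 0.998, -0.061, -0.003]
force: [0.1, -0.7, -4.5]
grip_width: 0.107
```

```bash
python3 - <<'E'
from h import *
from rig import viewer
np.set_printoptions(precision=3,suppress=True)
Z=np.array([0,0,-1.]); a=np.radians(-7)
plan([567.2,228,400],toolR([np.cos(a),np.sin(a),0],Z))
im={n:cv2.cvtColor(viewer.capture(n),cv2.COLOR_RGB2BGR) for n in ["wrist","side","scene"]}
for n in im: cv2.imwrite(f"pics/{n}5.png",im[n])
cv2.imwrite("pics/s5c.png",cv2.resize(im["scene"][240:380,320:460],None,fx=4.2,fy=4.2,interpolation=cv2.INTER_CUBIC))
cv2.imwrite("pics/d5c.png",cv2.resize(im["side"][240:380,250:390],None,fx=4.2,fy=4.2,interpolation=cv2.INTER_CUBIC))
E
```

```text
t 10.5 pos [566.915 225.992 399.657] f [ 0.055 -0.651 -4.5  ] w 0.10658572796464812 j [0.187 0.508 1.226 0.003 1.412 1.88 ]
shift/100 [0.003 0.02  0.003] turn/90 [-0.001 -0.003  0.001]
```

View pics/s5c.png

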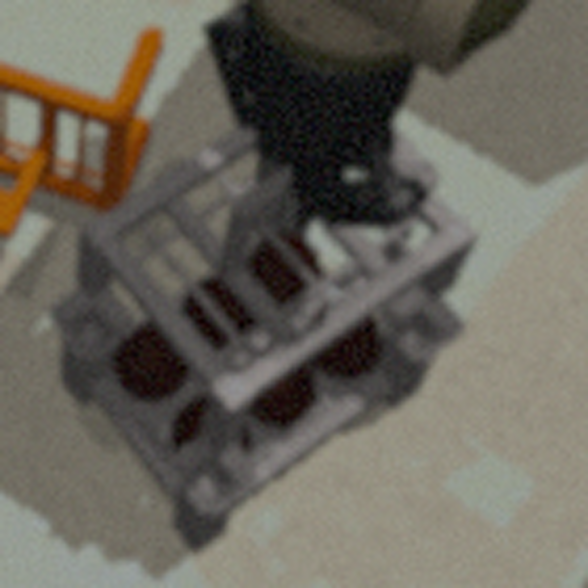

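View pics/d5c.png

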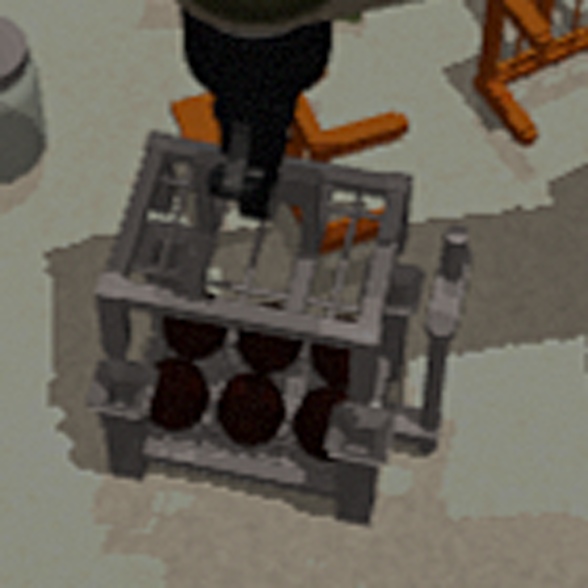

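View pics/wrist5.png

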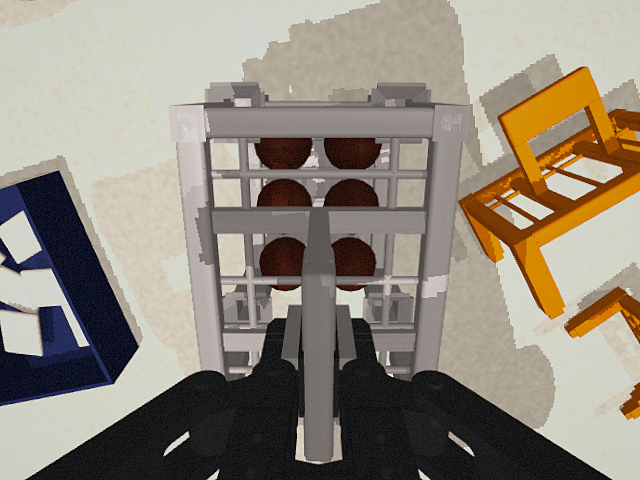

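Emit:
drive_tool --rows '[[[0, 0.01, -0.05, 0, 0, 0], [0, 0.01, -0.12, 0, 0, 0], [0, 0.01, -0.2, 0, 0, 0], [0, 0.01, -0.26, 0, 0, 0], [0, 0.01, -0.3, 0, 0, 0], [0, 0.01, -0.32, 0, 0, 0]]]'

```text
time_s: 11.4
eef_pos: [567.0, 227.2, 368.6]
ee_rot: [-0.001, 0.998, -0.061, -0.002]
force: [-1.0, -1.2, -4.5]
grip_width: 0.107
```

```bash
python3 - <<'E'
from h import *
from rig import viewer
np.set_printoptions(precision=3,suppress=True)
Z=np.array([0,0,-1.]); a=np.radians(-7)
plan([566.9,226.8,367],toolR([np.cos(a),np.sin(a),0],Z))
im={n:cv2.cvtColor(viewer.capture(n),cv2.COLOR_RGB2BGR) for n in ["wrist","side","scene"]}
for n in im: cv2.imwrite(f"pics/{n}6.png",im[n])
c=np.hstack([cv2.resize(im["scene"][250:370,320:440],None,fx=3.3,fy=3.3,interpolation=cv2.INTER_CUBIC),cv2.resize(im["side"][250:370,260:380],None,fx=3.3,fy=3.3,interpolation=cv2.INTER_CUBIC)])
cv2.imwrite("pics/c6.png",cv2.convertScaleAbs(c,alpha=1.5))
E
```

```text
t 11.4 pos [567.014 227.154 368.562] f [-1.041 -1.179 -4.458] w 0.10666491374146414 j [0.189 0.53  1.273 0.003 1.342 1.882]
shift/100 [-0.001 -0.004 -0.016] turn/90 [-0.001 -0.003  0.   ]
```

View pics/c6.png

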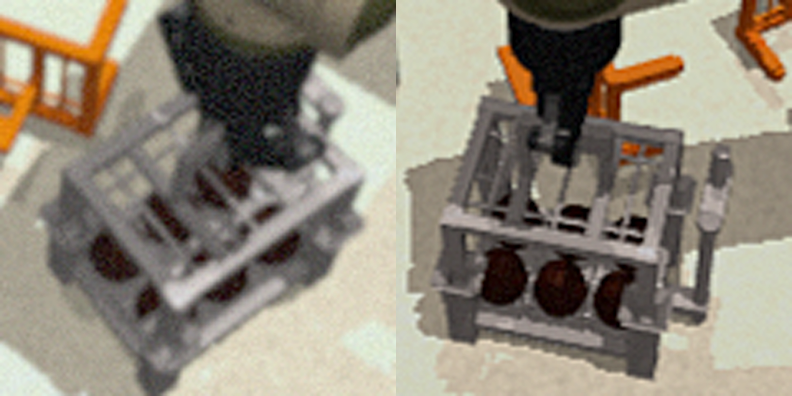

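View pics/wrist6.png

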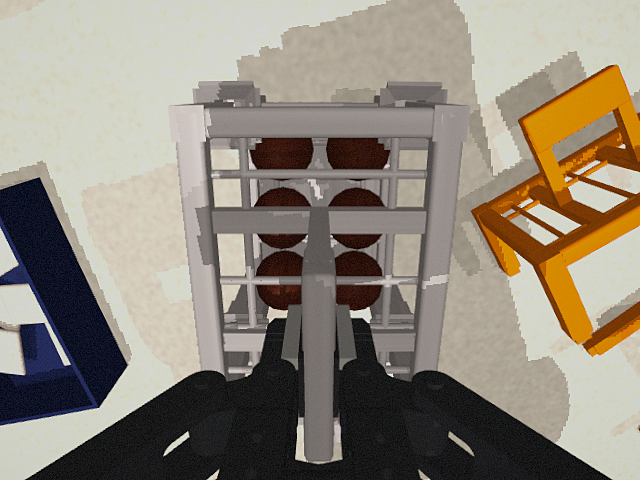

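Emit:
drive_tool --rows '[[[0, 0, -0.03, 0, 0, 0], [0, 0, -0.07, 0, 0, 0], [0, 0, -0.11, 0, 0, 0], [0, 0, -0.14, 0, 0, 0], [0, 0, -0.16, 0, 0, 0], [0, 0, -0.17, 0, 0, 0]]]'

```text
time_s: 12.3
eef_pos: [567.0, 227.2, 351.8]
ee_rot: [-0.001, 0.998, -0.061, -0.002]
force: [0.6, -0.1, -4.7]
grip_width: 0.109
```

Emit:
drive_tool --rows '[[[0, 0, -0.02, 0, 0, 0], [0, 0, -0.04, 0, 0, 0], [0, 0, -0.06, 0, 0, 0], [0, 0, -0.08, 0, 0, 0], [0, 0, -0.1, 0, 0, 0], [0, 0, -0.11, 0, 0, 0]]]'

```text
time_s: 13.05
eef_pos: [567.0, 227.2, 340.6]
ee_rot: [-0.001, 0.998, -0.061, -0.002]
force: [0.8, -0.1, -5.4]
grip_width: 0.109
```

Emit:
drive_tool --rows '[[[0, 0, -0.015, 0, 0, 0], [0, 0, -0.03, 0, 0, 0], [0, 0, -0.045, 0, 0, 0], [0, 0, -0.06, 0, 0, 0], [0, 0, -0.07, 0, 0, 0], [0, 0, -0.08, 0, 0, 0]]]'

```text
time_s: 13.8
eef_pos: [567.0, 227.2, 332.6]
ee_rot: [-0.001, 0.998, -0.061, -0.002]
force: [-0.4, 0.2, -4.4]
grip_width: 0.107
```

Emit:
drive_tool --rows '[[[0, 0, -0.01, 0, 0, 0], [0, 0, -0.02, 0, 0, 0], [0, 0, -0.03, 0, 0, 0], [0, 0, -0.03, 0, 0, 0]]]'

```text
time_s: 14.3
eef_pos: [567.0, 227.1, 329.5]
ee_rot: [-0.001, 0.998, -0.061, -0.002]
force: [-0.1, -0.1, -4.5]
grip_width: 0.104
```

Emit:
drive_tool --rows '[[[0, 0, -0.01, 0, 0, 0], [0, 0, -0.015, 0, 0, 0], [0, 0, -0.02, 0, 0, 0], [0, 0, -0.02, 0, 0, 0]]]'

```text
time_s: 14.8
eef_pos: [567.1, 227.1, 328.7]
ee_rot: [-0.001, 0.998, -0.061, -0.001]
force: [-2.5, -2.3, 5.9]
grip_width: 0.105
```

Emit:
drive_tool --rows '[[[0, 0, -0.01, 0, 0, 0], [0, 0, -0.01, 0, 0, 0]]]'

```text
time_s: 15.05
eef_pos: [567.0, 227.1, 328.7]
ee_rot: [-0.001, 0.998, -0.061, -0.001]
force: [-3.0, -1.7, 6.1]
grip_width: 0.103
```

```bash
python3 - <<'E'
from h import *
from rig import viewer
np.set_printoptions(precision=3,suppress=True)
Z=np.array([0,0,-1.]); a=np.radians(-7)
plan([566.9,226.8,329],toolR([np.cos(a),np.sin(a),0],Z))
im={n:cv2.cvtColor(viewer.capture(n),cv2.COLOR_RGB2BGR) for n in ["wrist","side","scene"]}
for n in im: cv2.imwrite(f"pics/{n}7.png",im[n])
c=np.hstack([cv2.resize(im["scene"][250:370,320:440],None,fx=3.3,fy=3.3,interpolation=cv2.INTER_CUBIC),cv2.resize(im["side"][250:370,260:380],None,fx=3.3,fy=3.3,interpolation=cv2.INTER_CUBIC)])
cv2.imwrite("pics/c7.png",cv2.convertScaleAbs(c,alpha=1.5))
E
```

```text
t 15.05 pos [566.981 227.061 328.707] f [-2.992 -1.706  6.109] w 0.10308242460639888 j [0.189 0.564 1.326 0.003 1.253 1.882]
shift/100 [-0.001 -0.003  0.003] turn/90 [-0.001 -0.001  0.   ]
```

View pics/c7.png

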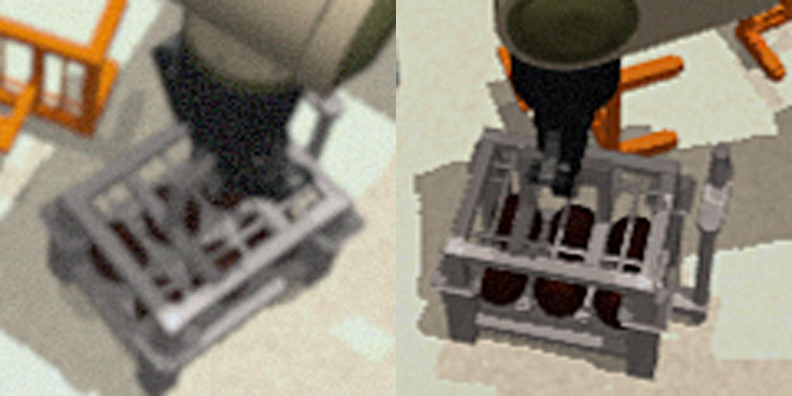

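View pics/wrist7.png

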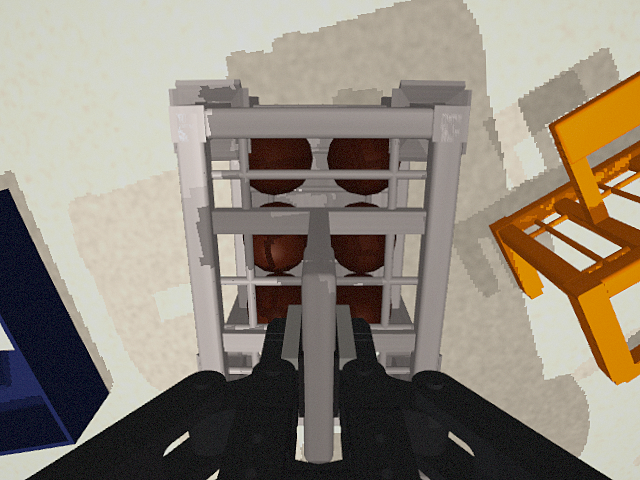

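Emit:
drive_tool --rows '[[[0, 0, 0, 0, 0, 0], [0, 0, 0, 0, 0, 0], [0, 0, 0, 0, 0, 0], [0, 0, 0, 0, 0, 0]]]' --fingers 0

```text
time_s: 15.7
eef_pos: [567.0, 227.1, 328.6]
ee_rot: [-0.001, 0.998, -0.061, -0.001]
force: [0.1, 0.6, 0.7]
grip_width: 0.498
```

Emit:
drive_tool --rows '[[[0, 0, 0.1, 0, 0, 0], [0, 0, 0.25, 0, 0, 0], [0, 0, 0.45, 0, 0, 0], [0, 0, 0.65, 0, 0, 0], [0, 0, 0.85, 0, 0, 0], [-0.15, 0, 1.0, 0, 0, 0], [-0.35, 0, 1.0, 0, 0, 0], [-0.55, 0, 1.0, 0, 0, 0], [-0.75, 0, 1.0, 0, 0, 0], [-0.8, 0, 1.0, 0, 0, 0]]]'

```text
time_s: 16.95
eef_pos: [486.3, 227.2, 430.0]
ee_rot: [-0.001, 0.998, -0.061, -0.0]
force: [0.3, 1.1, 0.3]
grip_width: 0.492
```

```bash
python3 - <<'E'
from h import *
from rig import viewer
np.set_printoptions(precision=3,suppress=True)
Z=np.array([0,0,-1.]); a=np.radians(-7)
plan([460,205,420],toolR([np.cos(a),np.sin(a),0],Z))
im={n:cv2.cvtColor(viewer.capture(n),cv2.COLOR_RGB2BGR) for n in ["wrist","side","scene"]}
for n in im: cv2.imwrite(f"pics/{n}8.png",im[n])
c=np.hstack([cv2.resize(im["scene"][250:370,320:440],None,fx=3.3,fy=3.3,interpolation=cv2.INTER_CUBIC),cv2.resize(im["side"][250:370,260:380],None,fx=3.3,fy=3.3,interpolation=cv2.INTER_CUBIC)])
cv2.imwrite("pics/c8.png",cv2.convertScaleAbs(c,alpha=1.5))
E
```

```text
t 16.95 pos [486.271 227.155 429.951] f [0.301 1.11  0.336] w 0.49185890789759795 j [0.218 0.322 1.42  0.003 1.4   1.911]
shift/100 [-0.263 -0.222 -0.1  ] turn/90 [-0.002 -0.     0.   ]
```

View pics/c8.png

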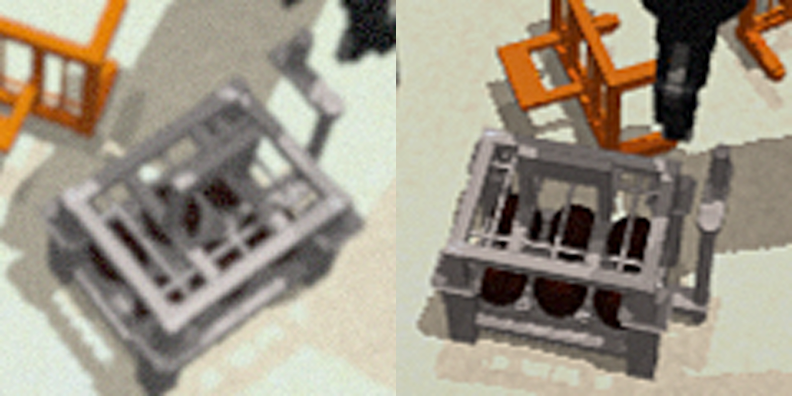

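View pics/wrist8.png

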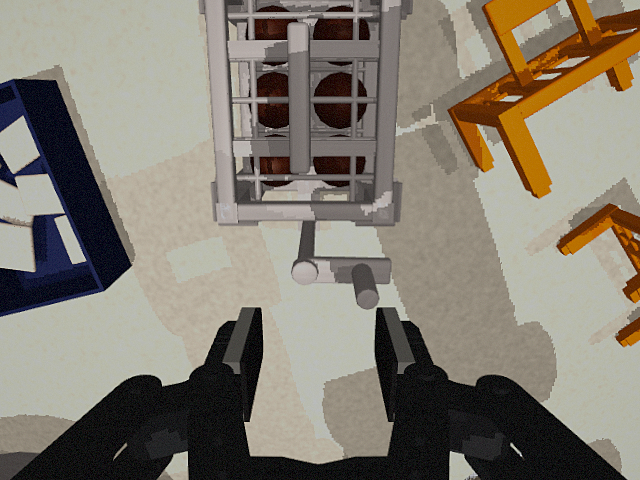

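```bash
python3 - <<'E'
from h import *
from rig import viewer,ctrl
np.set_printoptions(precision=2,suppress=True)
S=viewer.calibration("scene");D=viewer.calibration("side");W=viewer.calibration("wrist")
s=np.array([(65,200),(172,330),(350,203),(240,85)])/3.3+[320,250]
d=np.array([(89,133),(51,252),(266,280),(294,160)])/3.3+[260,250]
# scene: left=(+x,-y)?, bottom=(+x,+y), right=(-x,+y), top=(-x,-y)
for a,b in zip(s,d): print(tri([S,D],[a,b]),onz(S,a,127)[:2],onz(D,b,127)[:2])
w=np.array([(216,222),(394,221)])
print("wrist near corners",[onz(W,p,127) for p in w])
pin=(367,298);print("pin",onz(W,pin,179),"S/D tri",tri([S,D],[(412,261),(358.8,295.5)]))
h=np.array([(299,170),(299,24)]);print("handle ends",[onz(W,p,190) for p in h])
a=np.radians(-7)
for c in ([566.7,226.1],[567.9,229.7]): print("pivot",np.array(c)-108*np.array([np.cos(a),np.sin(a)]))
print("wrist pivot z=140ish",onz(W,(305,270),139))
E
```

```text
[637.65 164.38 120.08] [640.31 166.73] [636.47 169.01]
[650.79 275.75 122.08] [652.77 277.02] [649.75 278.29]
[494.84 290.9  122.7 ] [502.17 296.49] [490.93 287.46]
[478.82 178.54 115.77] [489.83 186.79] [475.22 180.03]
wrist near corners [array([497.95, 296.2 , 127.  ]), array([483.99, 177.75, 127.  ])]
pin [456.13 203.89 179.  ] S/D tri [453.59 203.13 174.18]
handle ends [array([535.85, 231.88, 190.  ]), array([601.68, 222.9 , 190.  ])]
pivot [459.51 239.26]
pivot [460.71 242.86]
wrist pivot z=140ish [461.13 240.48 139.  ]
```

Emit:
drive_tool --rows '[[[-0.03, -0.03, 0, 0, 0, 0.08], [-0.06, -0.05, 0, 0, 0, 0.19], [-0.1, -0.08, 0, 0, 0, 0.3], [-0.14, -0.11, 0, 0, 0, 0.41], [-0.18, -0.14, 0, 0, 0, 0.52], [-0.22, -0.17, 0, 0, 0, 0.63], [-0.26, -0.2, 0, 0, 0, 0.74], [-0.3, -0.23, 0, 0, 0, 0.85], [-0.305, -0.232, 0, 0, 0, 0.95], [-0.305, -0.232, 0, 0, 0, 1.0]]]' --fingers 0 --force 20

```text
time_s: 18.35
eef_pos: [457.5, 203.7, 429.2]
ee_rot: [-0.0, 0.748, 0.664, -0.001]
force: [-0.3, 0.1, 0.5]
grip_width: 0.501
```

```bash
python3 - <<'E'
from h import *
from rig import viewer
np.set_printoptions(precision=3,suppress=True)
a=np.radians(83)
plan([455.8,204,323],toolR([np.cos(a),np.sin(a),0],[0,0,-1]))
im={n:cv2.cvtColor(viewer.capture(n),cv2.COLOR_RGB2BGR) for n in ["wrist"]}
for n in im: cv2.imwrite(f"pics/{n}9.png",im[n])
E
```

```text
t 18.35 pos [457.466 203.707 429.245] f [-0.284  0.059  0.478] w 0.5013597966722956 j [ 0.185  0.242  1.526 -0.     1.376  0.305]
shift/100 [-0.017  0.003 -1.062] turn/90 [ 0.001 -0.002 -0.002]
```

View pics/wrist9.png

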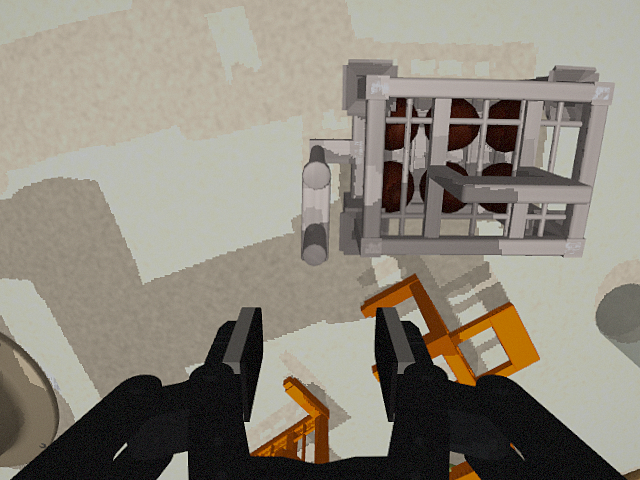

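```bash
python3 - <<'E'
from h import *
from rig import viewer
np.set_printoptions(precision=1,suppress=True)
W=viewer.calibration("wrist")
print("pin",onz(W,(315,255),179),"pivot139",onz(W,(316,172),165),"tongue end",onz(W,(315,263),139))
print("orange",onz(W,(415,276),0),onz(W,(415,276),100))
E
```

```text
pin [454.3 203.9 179. ] pivot139 [460.  247.3 165. ] tongue end [451.4 183.  139. ]
orange [543.6 100.3   0. ] [524.3 147.4 100. ]
```

Emit:
drive_tool --rows '[[[-0.02, 0, -0.08, 0, 0, 0], [-0.02, 0, -0.25, 0, 0, 0], [-0.02, 0, -0.45, 0, 0, 0], [-0.02, 0, -0.65, 0, 0, 0], [-0.02, 0, -0.82, 0, 0, 0], [-0.02, 0, -0.92, 0, 0, 0], [-0.02, 0, -0.98, 0, 0, 0], [-0.02, 0, -1.0, 0, 0, 0]]]'

```text
time_s: 19.4
eef_pos: [455.5, 203.7, 329.2]
ee_rot: [-0.0, 0.747, 0.664, -0.001]
force: [0.7, -0.2, 0.5]
grip_width: 0.499
```

Emit:
drive_tool --rows '[[[0, 0, -0.03, 0, 0, 0], [0, 0, -0.06, 0, 0, 0], [0, 0, -0.06, 0, 0, 0], [0, 0, -0.06, 0, 0, 0], [0, 0, -0.06, 0, 0, 0]]]' --fingers -0.55

```text
time_s: 20.02
eef_pos: [455.6, 203.7, 323.3]
ee_rot: [-0.0, 0.747, 0.664, -0.001]
force: [-0.3, -0.7, -0.7]
grip_width: 0.224
```

```bash
python3 - <<'E'
from h import *
from rig import viewer
np.set_printoptions(precision=3,suppress=True)
a=np.radians(83)
plan([455.,204,323],toolR([np.cos(a),np.sin(a),0],[0,0,-1]))
cv2.imwrite(f"pics/wrist10.png",cv2.cvtColor(viewer.capture("wrist"),cv2.COLOR_RGB2BGR))
E
```

```text
t 20.025 pos [455.585 203.732 323.299] f [-0.329 -0.7   -0.682] w 0.22353634263668695 j [ 0.185  0.339  1.688 -0.     1.117  0.303]
shift/100 [-0.006  0.003 -0.003] turn/90 [ 0.001 -0.001 -0.003]
```

View pics/wrist10.png

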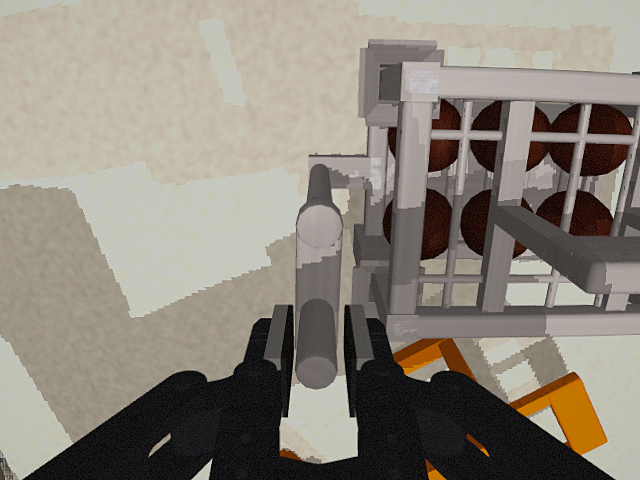

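Emit:
drive_tool --rows '[[[0.03, -0.005, 0, 0, 0, 0.05], [0.06, -0.005, 0, 0, 0, 0.1], [0.09, 0, 0, 0, 0, 0.15], [0.12, 0, 0, 0, 0, 0.2], [0.148, 0.01, 0, 0, 0, 0.25], [0.176, 0.015, 0, 0, 0, 0.3], [0.205, 0.025, 0, 0, 0, 0.35], [0.231, 0.04, 0, 0, 0, 0.4], [0.257, 0.055, 0, 0, 0, 0.45], [0.28, 0.072, 0, 0, 0, 0.5]]]'

```text
time_s: 21.32
eef_pos: [483.5, 211.0, 323.2]
ee_rot: [-0.0, 0.435, 0.9, -0.001]
force: [-2.3, -0.8, -0.2]
grip_width: 0.229
```

Emit:
drive_tool --rows '[[[0.022, 0.018, 0, 0, 0, 0.05], [0.044, 0.04, 0, 0, 0, 0.1], [0.063, 0.063, 0, 0, 0, 0.15], [0.081, 0.087, 0, 0, 0, 0.2], [0.097, 0.113, 0, 0, 0, 0.25], [0.111, 0.139, 0, 0, 0, 0.3], [0.122, 0.166, 0, 0, 0, 0.35], [0.132, 0.194, 0, 0, 0, 0.4], [0.138, 0.224, 0, 0, 0, 0.45], [0.143, 0.253, 0, 0, 0, 0.5]]]'

```text
time_s: 22.58
eef_pos: [497.7, 236.2, 323.1]
ee_rot: [-0.0, 0.056, 0.998, -0.002]
force: [-1.4, -1.5, -0.3]
grip_width: 0.226
```

```bash
python3 - <<'E'
from h import *
from rig import viewer
np.set_printoptions(precision=3,suppress=True)
a=np.radians(173)
plan([497.7,239,323],toolR([np.cos(a),np.sin(a),0],[0,0,-1]))
for n in ["wrist","side","scene"]: cv2.imwrite(f"pics/{n}11.png",cv2.cvtColor(viewer.capture(n),cv2.COLOR_RGB2BGR))
E
```

```text
t 22.575 pos [497.702 236.231 323.088] f [-1.399 -1.482 -0.31 ] w 0.2261003565674498 j [ 0.231  0.445  1.532 -0.004  1.167 -1.226]
shift/100 [-0.     0.028 -0.001] turn/90 [ 0.002 -0.    -0.006]
```

View pics/wrist11.png

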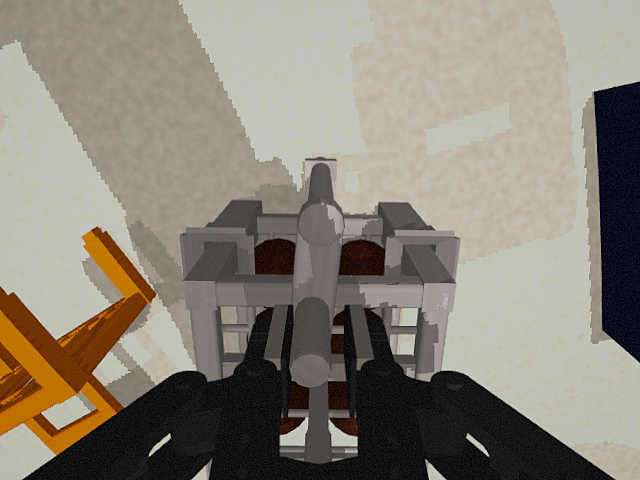

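Emit:
drive_tool --rows '[[[0, 0.01, 0, 0, 0, 0], [0, 0.02, 0, 0, 0, 0], [0, 0.03, 0, 0, 0, 0], [0, 0.04, 0, 0, 0, 0], [0, 0.04, 0, 0, 0, 0]]]'

```text
time_s: 23.35
eef_pos: [498.0, 239.6, 323.2]
ee_rot: [0.0, 0.058, 0.998, -0.003]
force: [0.1, -8.0, 0.5]
grip_width: 0.225
```

Emit:
drive_tool --rows '[[[0, 0.01, 0, 0, 0, 0], [0, 0.015, 0, 0, 0, 0], [0, 0.015, 0, 0, 0, 0]]]'

```text
time_s: 23.72
eef_pos: [498.1, 240.2, 323.2]
ee_rot: [0.0, 0.058, 0.998, -0.004]
force: [0.1, -10.3, 1.9]
grip_width: 0.223
```

Emit:
drive_tool --rows '[[[0, -0.01, 0, 0, 0, 0], [0, -0.015, 0, 0, 0, 0], [0, -0.015, 0, 0, 0, 0], [0, -0.015, 0, 0, 0, 0]]]' --fingers -0.2

```text
time_s: 24.22
eef_pos: [498.0, 238.9, 323.2]
ee_rot: [0.0, 0.058, 0.998, -0.004]
force: [-0.1, 0.7, 0.3]
grip_width: 0.398
```

Emit:
drive_tool --rows '[[[0, 0, 0.08, 0, 0, 0], [0, 0, 0.25, 0, 0, 0], [0, 0, 0.45, 0, 0, 0], [0, 0, 0.65, 0, 0, 0], [0, 0, 0.85, 0, 0, 0], [-0.1, -0.02, 1.0, 0, 0, 0], [-0.3, -0.06, 1.0, 0, 0, 0], [-0.4, -0.1, 1.0, 0, 0, 0]]]'

```text
time_s: 25.22
eef_pos: [456.9, 228.7, 423.5]
ee_rot: [0.0, 0.058, 0.998, -0.004]
force: [0.5, -0.3, -0.4]
grip_width: 0.397
```

```bash
python3 - <<'E'
from h import *
from rig import viewer
np.set_printoptions(precision=3,suppress=True)
im={n:cv2.cvtColor(viewer.capture(n),cv2.COLOR_RGB2BGR) for n in ["wrist","side","scene"]}
for n in im: cv2.imwrite(f"pics/{n}12.png",im[n])
c=np.hstack([cv2.resize(im["scene"][250:370,320:440],None,fx=3.3,fy=3.3,interpolation=cv2.INTER_CUBIC),cv2.resize(im["side"][250:370,260:380],None,fx=3.3,fy=3.3,interpolation=cv2.INTER_CUBIC)])
cv2.imwrite("pics/c12.png",cv2.convertScaleAbs(c,alpha=1.5))
E
```

```text
(no output)
```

View pics/wrist12.png

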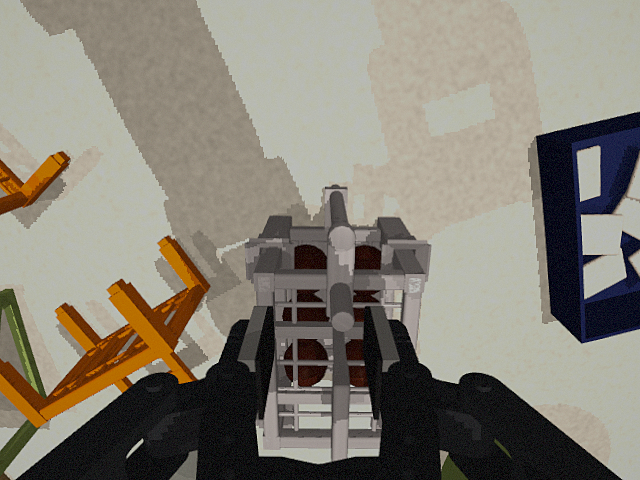

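View pics/c12.png

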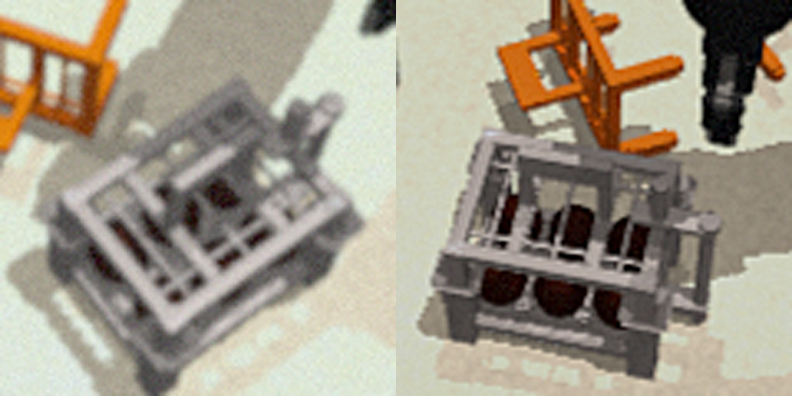

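View pics/scene12.png

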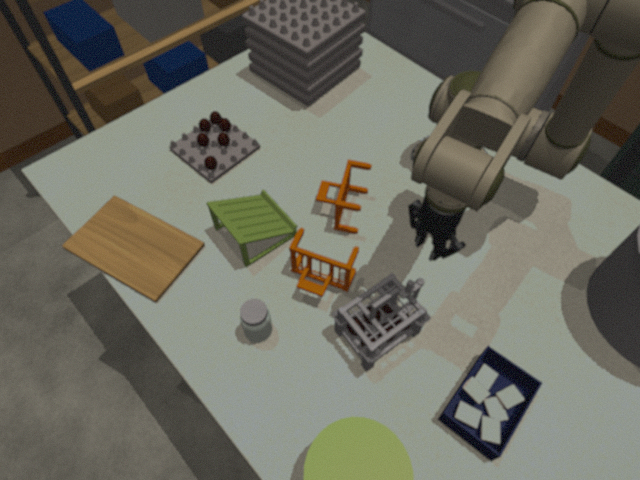

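```bash
python3 - <<'E'
from h import *
from rig import viewer,ctrl
np.set_printoptions(precision=2,suppress=True)
W=viewer.calibration("wrist")
p=onz(W,(342.5,321),179);h0,h1=[onz(W,q,127) for q in ((253,275),(417,275))]
print("pin",p,"rim corners",h0,h1,"edge dir deg",np.degrees(np.arctan2(*(h1-h0)[[1,0]])))
mid=(h0+h1)/2;e=(h1-h0)/np.linalg.norm(h1-h0)
print("pin offset along edge from its middle",(p-mid)@e)
print("pivot(z~143)",onz(W,(341,238),143), ctrl.sense()["force"])
E
```

```text
pin [497.11 236.74 179.  ] rim corners [484.65 178.72 127.  ] [497.39 290.24 127.  ] edge dir deg 83.48209100949146
pin offset along edge from its middle 2.927866679648496
pivot(z~143) [459.42 241.11 143.  ] [-0.29 -0.57 -0.29]
```

```bash
python3 -c "
from rig import ctrl
print(ctrl.finish_job())"
```

```text
the job is handed in; nothing more can be done
None
```

The empty steel frame is seated on the frame of eggs and the latch is swung over its rim. I handed the job in at about 25 s of the 67 s, with the gripper open and touching nothing. The hand-in reports no verdict.

**Seating:** I gripped the frame by its handle, lifted it square off the rack, turned it level and lowered it in small steps. It touched down at about 10 N of contact force, at TCP z 328.7 mm against the roughly 329 mm expected when fully home. Before and after release it sat level in the pictures. I judged the four corners from that height and those pictures, not by measuring each post.

**Latch:** I swung it round with the pin held loosely between the fingers, and at the end the force rose to about 10 N with almost no movement, so it was against its stop. The last wrist picture puts the tongue at about 90° (locked) and the pin within about 2 mm of its expected locked position.

**Other objects:** In the last scene picture the jar, basket, egg tray and orange frames look to be where they started.

**Checks that disagreed:**
- The fixed cameras put the lower frame about 3.5 mm farther in y than the wrist camera did. I followed the wrist camera, and the posts went in with almost no side force.
- Heights triangulated from the fixed cameras came out mostly 4 to 11 mm low, on both the socket rims and the seated frame's rim. The height difference between the two, about 32 mm measured against 34 mm expected, agrees with the frame being home.

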